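Load a counting chamber under the spring clip of a stereo microscope

TASK

Raise the spring clip on the microscope's stage until it stays up by itself, then slide the aluminium counting chamber beneath it, plain end first, until it is fully home against the back stop between the guide arms. Lower the clip onto the chamber under control, without letting it snap down, and let go. Carry the chamber level and leave everything else standing where it is.

Things in the scene. Friction and masses are not known exactly. Their poses are not given: they have to be found in the camera images.
- scope: Stereo microscope, fixed; its place and yaw vary. Origin: centre of the underside of its white base, 240 (x) x 200 (y) mm, whose flat top (the stage) is 30 mm above the table. Its x axis points from the user's (robot's) side to the back. On the stage: U-shaped guide and spring clip. Nothing overhangs the guide.
- home (a point): On the stage surface, at the foot of the guide's back stop, on the centre line: scope x = +40, y = 0, z = 30 mm. Axes as scope. The stop's front face is here, 8 mm high. The chamber is home when chamber_nose is here.
- guide_mouth (a point): Middle of the open front of the dark steel U-shaped guide, on the stage, 64 mm from home towards scope -x. Mouth about 70 mm wide; the flares narrow within 20 mm to two straight side arms, 54 mm apart inside, 6 mm high, that run back to the stop. Axes as scope.
- clip_hinge (a point): Hinge axis of the spring clip (along scope y): scope x = +60, y = 0, 52 mm above the table, on a pedestal 46 mm wide behind the back stop. From here the microscope's steel pole (25 mm thick, 335 mm high) stands 40 mm to scope +x and 82 mm to -y; its head (120 mm across, 140 to 340 mm up) hangs swung aside, 50 mm to +x and 236 mm to -y.
- clip (a joint): Angle (rad) of the clip, a bent steel leaf 16 mm wide. 0: foot on the empty stage; 0.215: foot resting on the chamber, 28 mm from its plain end; 1.0: up at its stop, foot 50 mm above the stage. Over-centre spring: pulls down below 0.5, up above 0.5, 0.2 Nm (5 N at the bar) near both ends, nothing at 0.5; damping 0.03 Nms. Stays at either end, snaps if let go between.
- clip_grip (a point): Middle of the clip's cross bar, diameter 14 mm, 28 mm long, parallel to the hinge, with free domed ends: pinch it end to end from above; it pivots in the fingers. It swings up and back on an arc of 43 mm radius. From the hinge it lies 42 mm to scope -x and 10 mm up at clip angle 0 (62 mm above the table), 39 and 19 mm at 0.215, 14 and 41 mm at 1.0.
- chamber: Counting chamber to load: flat aluminium plate 140 x 50 x 10 mm, about 130 g, with a dark-framed gridded glass window. x = -35 to +70 mm is 50 mm wide with a plain square end at +x, which goes in first; x = -70 to -35 mm is a grip tab 28 mm wide. Starts flat on the table, tab towards the robot. Origin: centre of the underside; z up.
- chamber_tab (a point): Where to grasp the chamber: the middle of the tab, 5 mm above its underside, 56 mm from its origin towards the tab end; pinch across the 28 mm width. Axes as chamber.
- chamber_nose (a point): Middle of the lower edge of the chamber's plain end, 70 mm from its origin. Axes as chamber.
- wash_bottle: Bystander: tall white bottle, 52 mm diameter, 170 mm high, loose, standing close beside the microscope's base on one side or the other. Origin: centre of its underside.
- petri_dish: Bystander: covered glass dish, 90 mm diameter, 17 mm high, beside the chamber. Origin: centre of its underside.
- stain_bottle: Bystander: small amber bottle, 34 mm diameter, 62 mm high, near the chamber's plain end. Origin: centre of its underside.
- sample_jar: Bystander: glass jar, 62 mm diameter, 75 mm high, on the other side of the microscope's base. Origin: centre of its underside.
- slide_mailer: Bystander: plain grey plastic slide case, 85 x 36 x 13 mm. Origin: centre of its underside.
- slide_box: Bystander: closed slide box, 105 x 85 x 34 mm. Origin: centre of its underside.
- forceps: Bystander: steel forceps lying flat, 130 mm long, 9 mm high. Origin: near its middle, underside; x along its length.
- tally_counter: Bystander: round steel hand counter, 52 mm diameter, 34 mm high. Origin: centre of its underside.
Not all that is in view belongs to the job. Several things have the shape of the chamber; the one meant has the colours described above.

How it is judged:
By the outcome, as a careful person would: the job done as asked, in the order asked, and still so for the second after the job is handed in, with the robot touching nothing.
It also fails if it takes over 64 s, if anything falls off the work surface, if the arm or the gripper's body presses on something with over 40 N, if the wrist force passes 120 N, or if a joint passes its speed limit or range.

ROBOT

A 7-joint arm with a two-finger parallel gripper is mounted at the origin on the work surface. World frame = base frame: x ahead of the robot, y to its left, z up, the work surface at z = 0. Lengths are in m, angles in rad, forces in N, time in s.
With the tool pointing down it reaches from about 0.4 to 0.875 m from the base axis. Payload 4.4 kg.
Tool frame: the origin (TCP) lies at the very end of the fingers, on their centre line; the grasp point (between the pads) lies behind it (grip_depth is the z of the grasp point in the tool frame, in m); z points along the fingers, y is the direction in which the jaws open and shut (so a half turn about z gives the same grasp; the last joint's range is limited). The gripper opens to 85 mm and grips with 20 to 120 N. Pads are 22 mm wide; open, the fingers measure 114 mm over their backs; the gripper's body (76 mm by 85 mm) begins 54 mm behind the grasp point. The pads swing forward as they close: fully open they stand 13 mm farther back than shut.
Start: joints at [-1.302, 0.628, 0.038, 1.517, -0.027, 0.996, -0.02], TCP at [0.214, 0.614, 0.231] pointing down, gripper open.
Joint ranges: [-3.06, 3.06], [-0.37, 2.12], [-1.25, 1.32], [0.18, 2.47], [-1.1, 4.24], [0.23, 1.98], [-2.94, 2.94]. Speed limits (rad/s): [2.57, 2.57, 3.14, 3.14, 3.14, 3.14, 3.14].

INTERFACE

Orientations are given as a rotation vector (axis times angle).
In Python, from plant import * gives the robot as it stands.
- The arm moves only by the tool move_arm, never from a script. Its argument "commands" is a list of rows, each a list of 3 entries, a list of its own where there are three numbers: the shift along the world's x, y, z in mm, then the turn, a rotation vector about the world's x, y, z in rad, then the closure, from 0 (fully open) to 1 (shut). In form: [[[x, y, z], [rx, ry, rz], gripper], ...]. A call has 1 to 5 rows; each row is the pose to reach, as a shift and turn from the pose measured when the call began; what a row does not reach only later rows make up. A row lasts 1/12 s, in which the tool goes at most 41.7 mm and 7.16 degrees, less where a joint would pass 70% of its speed; a pose out of reach is approached as far as the arm can. A call with a gripper value outside its range is refused whole. The fingers move at their own pace and stop on an object; "newtons" is the grip in N (left out, the last holds). Time passes only in rows, so rows that repeat a pose let the fingers close. It gives the time, the measured TCP pose, the force and the opening at its end, in the units of the state.
- get_obs(): the state, without advancing time (a new reading comes with each control period).
- grab_frame(name): name is "side" or "top"; returns a dict with "color" (420x560x3 uint8, red, green, blue), "fx", "fy", "cx", "cy" (pixels), "R" (3x3) and "t" (3): a world point X has camera coordinates R X + t. Camera axes: x right, y down, z forward; pixel columns grow to the right and rows downward; lengths in m; the calibration is good to about 2 mm. A picture is of the moment at which its call begins. There is no depth.
- finish_job(): hands the job in, once; it reports no verdict.
Trained networks look in the newest picture that a camera, given by its name, has taken for a name from the list of things; names that differ only in an ending like _2 or _b are one class to them, and where a whole thing is asked for, a point or a joint stands for the part that bears it (a point fixed in the world has none). Each returns a list of dicts, best first, with "confidence" (0 to 1); they miss things now and then, are a little off and sometimes report something else, mostly with a low value. They report only what shows in the picture. A call takes as long as a camera call. They do not tell look-alikes from the thing itself.
- silhouettes(camera, name): "region" (420x560 bool, what is visible of it) and "extent" ([left, top, width, height] in pixels, round what is visible of it).
The state is a dict: "clock": time; "q": joint angles; "qd": joint speeds; "effort": joint torques, N m; "position": TCP position; "tcp_rot": TCP orientation; "ft_force": force on the tool from outside, world axes, zero at the start; "ft_torque": the same for the moment, N m; "opening": finger opening in m.
Only numpy, scipy, OpenCV 4.12 (cv2) and the standard library are available. Lean on these libraries where they do the work, as an engineer would, in place of code of your own. Each camera call takes 0.05 s, during which the arm holds its last target. There are 200 camera calls.

## Working session

There is one attempt and no reset: what is moved stays moved. The work goes in short steps, Python scripts to look and compute and a tool call to move; the robot and the scene stay as the last step left them, time stands still between calls to the robot, and variables do not carry over. Pictures are saved under pics/ and viewed, about 8 in all and at most 12, crops included, and the job is handed in when it is done.

Besides the shell and the picture viewer there is one more tool, called after "Emit:" as name(argument=value, ...) on one line, values as JSON. move_arm: Moves the arm, as the interface text tells. Its arguments: {"type":"object","properties":{"commands":{"type":"array","items":{"type":"array"}},"newtons":{"type":"number"}},"required":["commands"]}

```bash
ls; mkdir -p pics; python3 - <<'E'
from plant import *
import cv2
o=get_obs(); print({k:(v if not hasattr(v,'round') else v) for k,v in o.items()})
try: print(grip_depth)
except Exception as e: print(e)
for n in("side","top"):
    f=grab_frame(n); cv2.imwrite(f"pics/{n}0.png",cv2.cvtColor(f["color"],cv2.COLOR_RGB2BGR))
    print(n,f["fx"],f["cx"],f["cy"],f["R"],f["t"])
    for k in("chamber","scope","clip","wash_bottle","slide_mailer","petri_dish","stain_bottle","sample_jar"):
        for d in silhouettes(n,k)[:4]: print(k,round(d["confidence"],2),d["extent"])
E
```

```text
pics
{'clock': 0.0, 'q': array([-1.30181629,  0.62934773,  0.03845274,  1.51834717, -0.02701331,
        0.99632214, -0.0200173 ]), 'qd': array([-0.00088041,  0.00177237,  0.00048698,  0.00124083, -0.00064983,
       -0.00104767, -0.00023677]), 'effort': array([ 9.69634166e-04, -5.63410771e+01,  1.22617912e+00, -1.93439448e+01,
        1.09073496e-02,  1.04181049e-02,  2.26327688e-05]), 'position': array([0.21333511, 0.61333487, 0.23039492]), 'tcp_rot': array([-5.23419886e-01, -3.09737907e+00,  2.95714965e-03]), 'ft_force': array([-0.26982175, -0.28067866,  0.17851038]), 'ft_torque': array([-0.02498613, -0.07216901,  0.03855758]), 'opening': 0.08538342612670184}
-0.0187
side 405.55940030449557 277.587777229669 211.04589820524808 [[ 0.75781916 -0.6523755  -0.01078558]
 [-0.41674605 -0.47125341 -0.77733066]
 [ 0.50202873  0.59357092 -0.62899978]] [-0.34992865  0.28135433  0.76580438]
chamber 0.92 [100.2, 190.0, 27.7, 31.8]
chamber 0.9 [202.5, 181.8, 27.1, 30.5]
chamber 0.4 [255.2, 295.0, 63.4, 12.2]
chamber 0.18 [293.0, 116.0, 242.8, 185.2]
scope 0.69 [295.0, 116.9, 239.6, 182.2]
scope
[... 255 characters left out ...]
r 0.68 [292.1, 200.3, 26.4, 38.6]
top 474.9746708418755 273.13909820617386 208.20864034638382 [[ 0.00535318 -0.9999382   0.00974365]
 [-0.98203105 -0.00709494 -0.18858599]
 [ 0.18864346 -0.00855903 -0.98200834]] [0.03543671 0.50198048 1.30785145]
chamber 0.91 [110.4, 295.1, 53.7, 21.6]
chamber 0.72 [173.9, 200.8, 34.6, 45.7]
scope 0.82 [293.2, 79.7, 161.0, 143.5]
scope 0.2 [172.6, 199.7, 36.0, 46.8]
clip 0.58 [326.5, 154.9, 15.8, 18.6]
wash_bottle 0.75 [373.2, 169.3, 30.1, 27.6]
wash_bottle 0.22 [295.6, 79.9, 158.2, 143.6]
slide_mailer 0.65 [212.3, 127.8, 19.1, 27.0]
petri_dish 0.85 [141.4, 217.6, 34.5, 32.1]
petri_dish 0.2 [172.8, 203.1, 35.8, 41.3]
sample_jar 0.8 [272.2, 177.4, 27.7, 25.5]
```

```bash
python3 - <<'E'
import cv2
t=cv2.imread("pics/top0.png");s=cv2.imread("pics/side0.png")
cv2.imwrite("pics/t1.png",cv2.resize(t[60:360,80:480],(800,600),interpolation=cv2.INTER_CUBIC))
cv2.imwrite("pics/s1.png",cv2.resize(s[110:350,80:480],(800,480),interpolation=cv2.INTER_CUBIC))
E
```

```text
(no output)
```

View pics/t1.png

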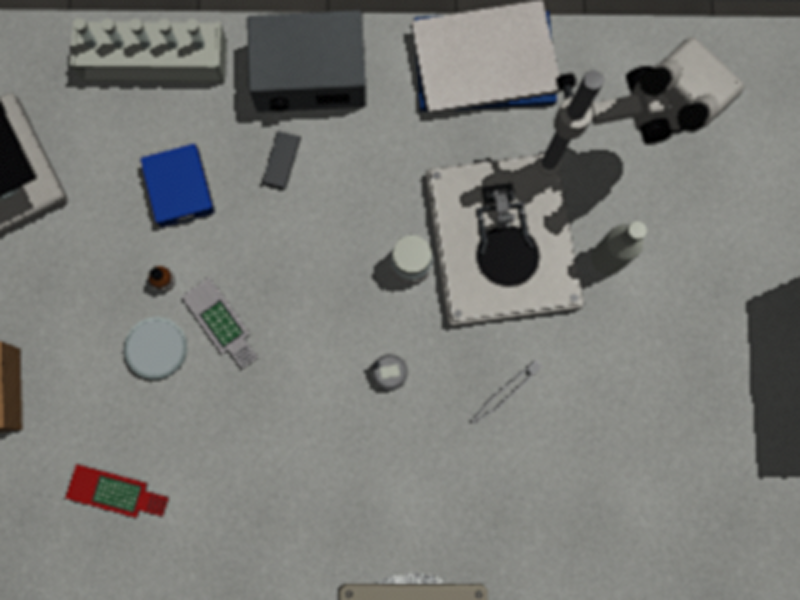

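View pics/s1.png

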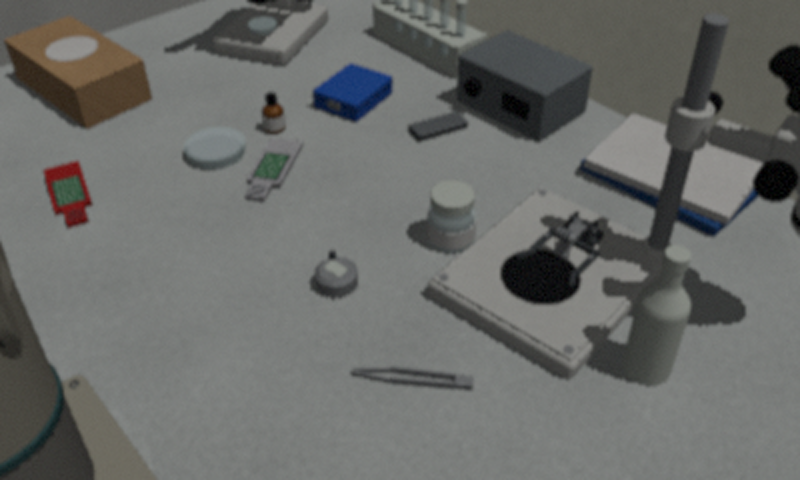

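The top view shows two chamber-shaped things. The silver one with the dark window is at full-frame pixel (190,221), tab toward the robot, and the red look-alike is at (138,306). In the side view they are at (216,196) and (113,206). The grey mailer at (220,140) is plain. I choose the silver one and check it in a close crop, with the scope alongside.

```bash
python3 - <<'E'
import cv2,numpy as np
t=cv2.imread("pics/top0.png");s=cv2.imread("pics/side0.png")
z=lambda i,x,y,w,h,W,H:cv2.resize(i[y:y+h,x:x+w],(W,H),interpolation=cv2.INTER_CUBIC)
a=np.hstack([z(t,285,130,100,100,500,500),z(t,165,193,50,60,300,360) if 0 else cv2.copyMakeBorder(z(t,168,195,50,50,300,300),0,200,0,0,cv2.BORDER_CONSTANT)])
cv2.imwrite("pics/z1.png",a)
cv2.imwrite("pics/z2.png",z(s,285,195,140,105,800,600))
E
```

```text
(no output)
```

View pics/z1.png

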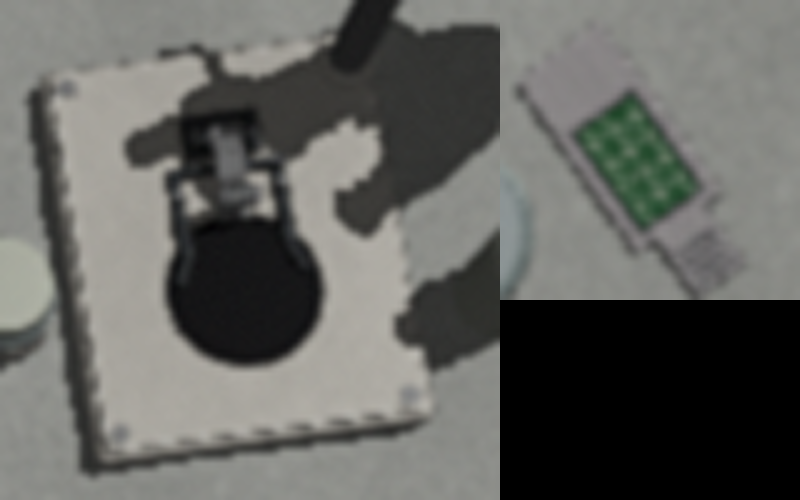

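View pics/z2.png

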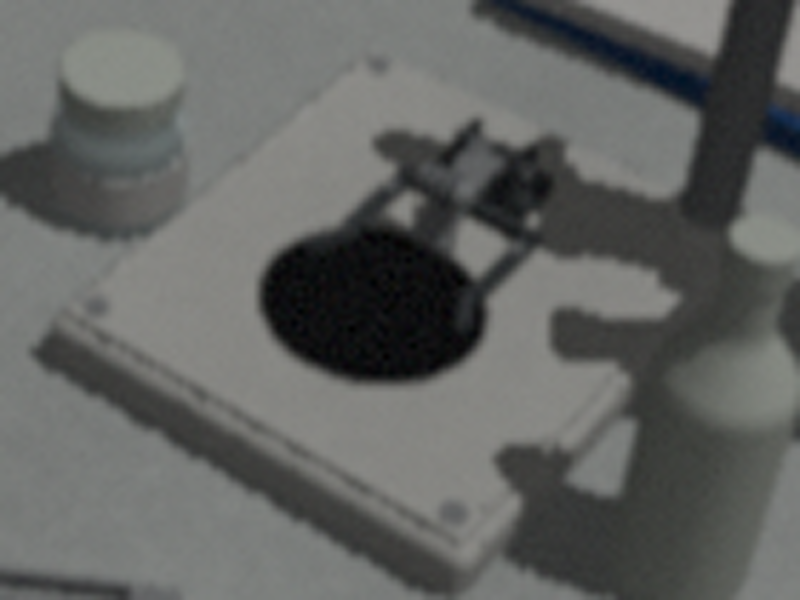

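```bash
cat > h.py <<'E'
from plant import *
import numpy as np,cv2
from scipy.optimize import least_squares
def proj(f,X):
    c=np.asarray(X,float)@f["R"].T+f["t"]; return np.c_[f["fx"]*c[:,0]/c[:,2]+f["cx"],f["fy"]*c[:,1]/c[:,2]+f["cy"]]
def place(p,L):
    c,s=np.cos(p[2]),np.sin(p[2]); L=np.asarray(L,float)
    return np.c_[p[0]+c*L[:,0]-s*L[:,1],p[1]+s*L[:,0]+c*L[:,1],L[:,2]]
def fit(obs,p0):  # obs: list of (frame, local pts, pixels)
    r=least_squares(lambda p:np.concatenate([(proj(f,place(p,L))-U).ravel() for f,L,U in obs]),p0,x_scale=[.1,.1,.3],loss="soft_l1")
    return r.x,[np.round(proj(f,place(r.x,L))-U,1).tolist() for f,L,U in obs]
def full(x0,y0,k,P): return np.array([x0,y0])+(np.array(P,float)+.5)/k-.5
E
python3 - <<'E'
from h import *
T=grab_frame("top");S=grab_frame("side")
sc=[(T,np.array([[-.12,.1,.03],[-.12,-.1,.03],[.12,.1,.03]]),full(285,130,5,[(105,455),(425,418),(45,85)])),
    (S,np.array([[-.12,.1,.03],[-.12,-.1,.03],[.12,.1,.03]]),full(285,195,800/140,[(62,318),(470,555),(370,62)]))]
for o in (sc,sc[:1],sc[1:]): print("scope",*fit(o,[.6,-.2,0]))
p,_=fit(sc,[.6,-.2,0])
c,s=np.cos(p[2]),np.sin(p[2])
pts=place(p,[(.04,0,.03),(-.024,0,.03),(.06,0,.052),(.018,0,.062),(.04,.027,.03),(.04,-.027,.03)])
for n,P in zip("home mouth hinge grip hl hr".split(),pts): print(n,P.round(4),((proj(T,[P])-[285,130]+.5)*5-.5).round(),((proj(S,[P])-[285,195]+.5)*40/7-.5).round())
L=np.array([[.07,.025,.01],[.07,-.025,.01],[-.07,.014,.01],[-.07,-.014,.01],[-.035,.025,.01]])
U=full(168,195,6,[(22,88),(94,25),(198,298),(245,262),(138,250)])
print("ch",*fit([(T,L,U)],[.5,.2,.7]))
# refine chamber by silhouettes in both cams
q,_=fit([(T,L,U)],[.5,.2,.7])
O=np.array([[.07,.025],[.07,-.025],[-.035,-.025],[-.035,-.014],[-.07,-.014],[-.07,.014],[-.035,.014],[-.035,.025]])
for cam,f in(("top",T),("side",S)):
    m=min(silhouettes(cam,"chamber"),key=lambda d:np.linalg.norm(np.array(d["extent"][:2])+np.array(d["extent"][2:])/2-proj(f,[[q[0],q[1],.005]])[0]))
    r=m["region"].astype(np.float32)
    def cost(p):
        k=4; im=np.zeros((420*k,560*k),np.uint8)
        for z in(0,.01):
            pp=(proj(f,place(p,np.c_[O,np.full(8,z)]))+.5)*k
            cv2.fillPoly(im,[np.round(pp).astype(np.int32)],1)
        return np.abs(cv2.resize(im.astype(np.float32),(560,420),interpolation=cv2.INTER_AREA)-r).sum()
    from scipy.optimize import minimize
    b=minimize(cost,q,method="Nelder-Mead",options=dict(initial_simplex=[q,q+[.006,0,0],q+[0,.006,0],q+[0,0,.08]]))
    print(cam,b.x.round(4),b.fun,cost(q),r.sum())
o=get_obs();print(o["clock"])
E
```

```text
scope [ 0.59683894 -0.13547833  0.14430901] [[[-0.5, 2.0], [3.8, 0.0], [-0.7, -3.1]], [[-2.3, -0.6], [0.6, 1.6], [0.5, -3.8]]]
scope [ 0.5977498  -0.1355983   0.13529162] [[[-0.9, 1.4], [3.6, 0.1], [-0.3, -3.7]]]
scope [ 0.5970134  -0.1351983   0.14788275] [[[-2.3, -0.6], [0.8, 1.5], [0.2, -3.8]]]
home [ 0.6364 -0.1297  0.03  ] [[229. 176.]] [[467. 220.]]
mouth [ 0.5731 -0.1389  0.03  ] [[247. 281.]] [[385. 300.]]
hinge [ 0.6562 -0.1268  0.052 ] [[229. 133.]] [[499. 158.]]
grip [ 0.6147 -0.1329  0.062 ] [[243. 197.]] [[449. 190.]]
hl [ 0.6325 -0.103   0.03  ] [[184. 182.]] [[413. 193.]]
hr [ 0.6403 -0.1564  0.03  ] [[274. 170.]] [[523. 248.]]
ch [0.46541218 0.27846649 0.6605966 ] [[[-1.6, -0.6], [0.4, -0.2], [0.2, -0.0], [0.2, 0.1], [0.0, 0.7]]]
top [0.4673 0.2791 0.6594] 100.0 104.875 650.0
side [0.4644 0.2785 0.6333] 49.3125 55.375 558.0
1.1
```

The crop confirms the silver plate with the dark-framed green window. The scope fit shows the visible base top is slightly smaller than nominal, so I refit with a free scale and overlay the guide.

```bash
python3 - <<'E'
from h import *
T=grab_frame("top");S=grab_frame("side")
L=np.array([[-.12,.1,.03],[-.12,-.1,.03],[.12,.1,.03]])
UT=full(285,130,5,[(105,455),(425,418),(45,85)]);US=full(285,195,800/140,[(62,318),(470,555),(370,62)])
def res(p):
    K=L*[p[3],p[3],1]; return np.r_[(proj(T,place(p,K))-UT).ravel(),(proj(S,place(p,K))-US).ravel()]
r=least_squares(res,[.6,-.13,.14,.95],x_scale=[.1,.1,.3,.1]); print(r.x.round(4),r.fun.round(1)); p=r.x
ims=[]
for f,x,y,w,h,k in((T,310,145,40,50,10),(S,345,205,50,62.5,8)):
    h=int(h);im=cv2.cvtColor(f["color"],cv2.COLOR_RGB2BGR)[y:y+h,x:x+w]
    im=cv2.convertScaleAbs(cv2.resize(im,(400,500),interpolation=cv2.INTER_CUBIC),alpha=1.5)
    def ln(P,c):
        q=((proj(f,place(p,P))-[x,y]+.5)*[400/w,500/h]).astype(int); cv2.polylines(im,[q],False,c,1)
    ln([(-.004,.027,.036),(.04,.027,.036),(.04,-.027,.036),(-.004,-.027,.036)],(0,0,255))
    ln([(-.024,.035,.036),(-.004,.027,.036)],(0,0,255));ln([(-.024,-.035,.036),(-.004,-.027,.036)],(0,0,255))
    ln([(.018,.014,.062),(.018,-.014,.062)],(0,255,0));ln([(.06,.023,.052),(.06,-.023,.052)],(255,255,0))
    ims.append(im)
cv2.imwrite("pics/ov.png",np.hstack(ims))
E
```

```text
[ 0.5933 -0.1348  0.1457  0.9465] [ 0.8  0.8  1.5 -0.8  1.1 -0.1 -0.1 -0.5 -1.3 -0.8 -0.3 -1.4]
```

View pics/ov.png

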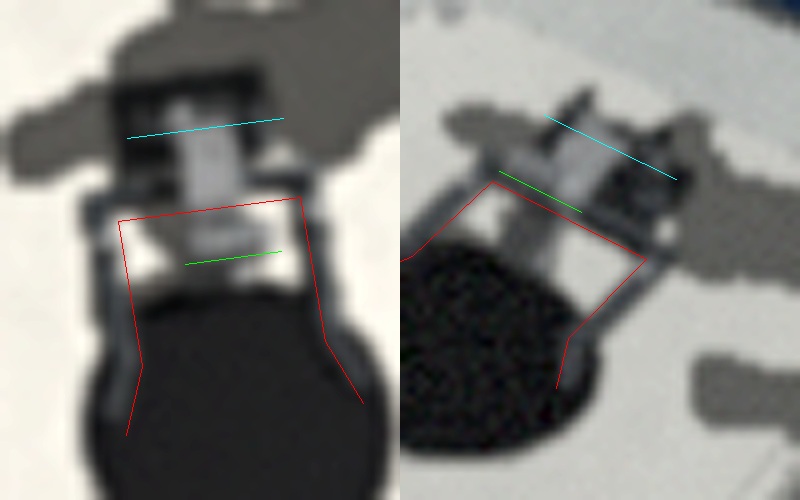

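The overlay shows the clip bar at top pixel (332,168.5). The true guide sits about 3 mm further back and 1–2 mm to the left of the fit. I use scope ≈ (0.597, -0.133, yaw 0.145) and bar ≈ (0.617, -0.130). Next is travel above the clip.

Emit:
move_arm(commands=[[[19,-35,0],[0,0,0.024],0],[[38,-70,0],[0,0,0.048],0],[[57,-105,0],[0,0,0.072],0],[[76,-140,0],[0,0,0.096],0],[[95,-175,0],[0,0,0.12],0]])

```text
clock: 1.62
position: [0.3092, 0.4373, 0.2314]
tcp_rot: [0.334, 3.123, 0.0]
ft_force: [1.5, -0.0, 0.1]
opening: 0.0856
```

Emit:
move_arm(commands=[[[19,-35,0],[0,0,0.024],0],[[38,-70,0],[0,0,0.048],0],[[57,-105,0],[0,0,0.072],0],[[76,-140,0],[0,0,0.096],0],[[95,-175,0],[0,0,0.12],0]])

```text
clock: 2.03
position: [0.4049, 0.2606, 0.2318]
tcp_rot: [0.144, 3.137, 0.001]
ft_force: [0.1, 0.0, 0.0]
opening: 0.0856
```

Emit:
move_arm(commands=[[[19,-35,0],[0,0,0.024],0],[[38,-70,0],[0,0,0.048],0],[[57,-105,0],[0,0,0.072],0],[[76,-140,0],[0,0,0.096],0],[[95,-175,0],[0,0,0.12],0]])

```text
clock: 2.45
position: [0.5007, 0.0837, 0.2321]
tcp_rot: [-0.046, 3.14, 0.002]
ft_force: [-0.8, 0.5, 0.1]
opening: 0.0854
```

Emit:
move_arm(commands=[[[19,-35,0],[0,0,0.024],0],[[38,-70,0],[0,0,0.048],0],[[57,-105,0],[0,0,0.072],0],[[76,-140,0],[0,0,0.096],0],[[95,-175,0],[0,0,0.12],0]])

```text
clock: 2.87
position: [0.5964, -0.0933, 0.2323]
tcp_rot: [-0.236, 3.131, 0.002]
ft_force: [0.5, 0.5, -0.5]
opening: 0.0854
```

Emit:
move_arm(commands=[[[10,-18,-20],[0,0,0],0.2],[[21,-37,-50],[0,0,0],0.2],[[21,-37,-90],[0,0,0],0.2],[[21,-37,-128],[0,0,0],0.2],[[21,-37,-128],[0,0,0],0.2]])

```text
clock: 3.28
position: [0.6117, -0.1298, 0.0968]
tcp_rot: [0.234, -3.121, -0.007]
ft_force: [-1.8, 0.9, -0.8]
opening: 0.0678
```

```bash
python3 - <<'E'
from h import *
print(get_obs()["position"],get_obs()["opening"])
ims=[]
for n,x,y,w,h in(("top",290,120,90,112),("side",330,150,90,112)):
    f=grab_frame(n);im=cv2.cvtColor(f["color"],cv2.COLOR_RGB2BGR)
    P=proj(f,[get_obs()["position"]]);print(n,P)
    ims.append(cv2.convertScaleAbs(cv2.resize(im[y:y+h,x:x+w],(400,498),interpolation=cv2.INTER_CUBIC),alpha=1.5))
cv2.imwrite("pics/a1.png",np.hstack(ims))
E
```

```text
[ 0.61165805 -0.12978642  0.09679277] 0.06783713678859064
top [[333.83210634 165.57571065]]
side [[364.97703329 213.20623128]]
```

View pics/a1.png

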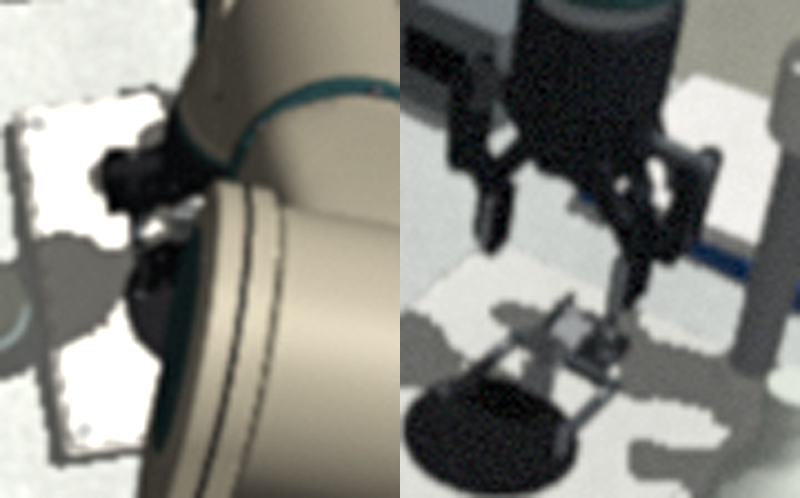

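Both fingertips, at (490,245) and (630,300) in the side crop, straddle the clip. I descend.

Emit:
move_arm(commands=[[[5,0,-10],[0,0,0],0.2],[[5,0,-25],[0,0,0],0.2],[[5,0,-40],[0,0,0],0.2],[[5,0,-48],[0,0,0],0.2],[[5,0,-48],[0,0,0],0.2]], newtons=20)

```text
clock: 3.8
position: [0.6222, -0.1296, 0.0559]
tcp_rot: [0.237, -3.132, -0.003]
ft_force: [-0.2, 0.2, 0.6]
opening: 0.0684
```

Emit:
move_arm(commands=[[[0,0,0],[0,0,0],0.35],[[0,0,0],[0,0,0],0.45],[[0,0,0],[0,0,0],0.5],[[0,0,0],[0,0,0],0.55],[[0,0,0],[0,0,0],0.6]])

```text
clock: 4.22
position: [0.6225, -0.1298, 0.0566]
tcp_rot: [-0.237, 3.132, 0.003]
ft_force: [-0.8, 0.4, -0.6]
opening: 0.0342
```

Emit:
move_arm(commands=[[[-3,0,-5],[0,0,0],0.55],[[-5,0,-9],[0,0,0],0.55],[[-5,0,-9],[0,0,0],0.65],[[-5,0,-9],[0,0,0],0.75],[[-5,0,-9],[0,0,0],0.8]])

```text
clock: 4.63
position: [0.6162, -0.1298, 0.0469]
tcp_rot: [0.237, -3.131, -0.003]
ft_force: [-1.4, -0.7, -2.4]
opening: 0.0259
```

Emit:
move_arm(commands=[[[0,0,0],[0,0,0],0.8],[[0,0,0],[0,0,0],0.8]])

```text
clock: 4.8
position: [0.6162, -0.1298, 0.0468]
tcp_rot: [0.236, -3.131, -0.003]
ft_force: [-1.5, -0.3, -2.0]
opening: 0.026
```

Emit:
move_arm(commands=[[[1,0,2],[0,0,0],0.85],[[1,0,4],[0,0,0],0.85],[[2,0,6],[0,0,0],0.85],[[3,0,8],[0,0,0],0.85],[[3,0,8],[0,0,0],0.85]], newtons=30)

```text
clock: 5.22
position: [0.6188, -0.1294, 0.0548]
tcp_rot: [0.237, -3.129, -0.004]
ft_force: [-0.8, 0.2, -5.8]
opening: 0.0255
```

```bash
python3 - <<'E'
from h import *
o=get_obs();print(o["position"],o["opening"],o["ft_force"],o["ft_torque"])
f=grab_frame("side");im=cv2.cvtColor(f["color"],cv2.COLOR_RGB2BGR)[185:260,330:430]
cv2.imwrite("pics/a2.png",cv2.convertScaleAbs(cv2.resize(im,(800,600),interpolation=cv2.INTER_CUBIC),alpha=1.6))
E
```

```text
[ 0.61877036 -0.12940664  0.05480523] 0.02546766706022994 [-0.81131694  0.21979759 -5.75846988] [ 0.11393239  0.27807305 -0.04091404]
```

View pics/a2.png

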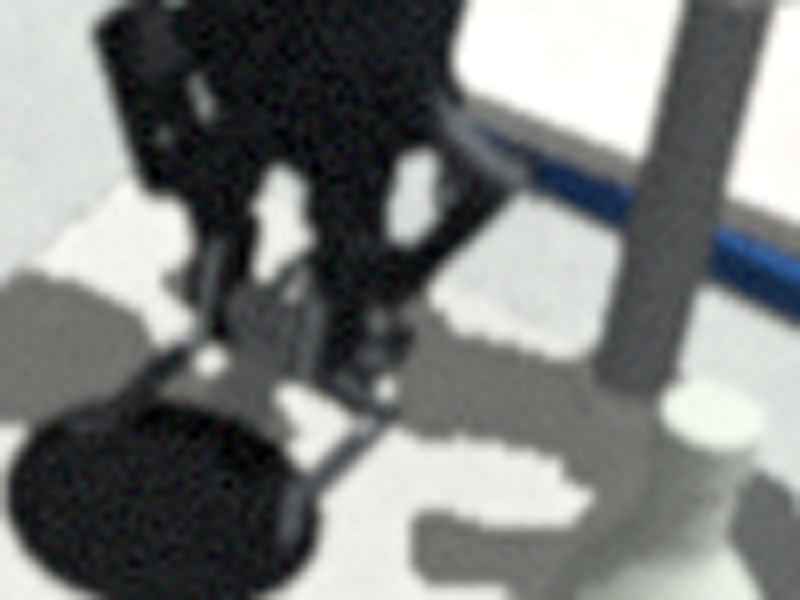

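The side crop shows the bar between the fingers at (290,310). The 5.8 N downward force is the spring, so the clip is held. I continue along the arc.

Emit:
move_arm(commands=[[[2,0,4],[0,0,0],0.85],[[4,1,7],[0,0,0],0.85],[[7,1,11],[0,0,0],0.85],[[10,1,14],[0,0,0],0.85],[[10,1,14],[0,0,0],0.85]])

```text
clock: 5.68
position: [0.63, -0.1278, 0.0703]
tcp_rot: [0.238, -3.132, -0.004]
ft_force: [-2.3, 1.8, 1.6]
opening: 0.0254
```

Emit:
move_arm(commands=[[[3,0,3],[0,0,0],0.85],[[7,1,5],[0,0,0],0.85],[[11,2,7],[0,0,0],0.85],[[15,2,9],[0,0,0],0.85],[[15,2,9],[0,0,0],0.85]])

```text
clock: 6.1
position: [0.6464, -0.1254, 0.08]
tcp_rot: [-0.239, 3.132, 0.005]
ft_force: [0.0, 1.5, 3.3]
opening: 0.0252
```

Emit:
move_arm(commands=[[[2,0,0],[0,0,0],0.85],[[3,0,1],[0,0,0],0.85],[[3,0,1],[0,0,0],0.85]])

```text
clock: 6.35
position: [0.6465, -0.1254, 0.08]
tcp_rot: [0.238, -3.127, -0.006]
ft_force: [-5.2, 1.6, 0.2]
opening: 0.0255
```

Emit:
move_arm(commands=[[[0,0,0],[0,0,0],0.6],[[0,0,0],[0,0,0],0.4],[[0,0,0],[0,0,0],0.3],[[0,0,0],[0,0,0],0.3],[[0,0,20],[0,0,0],0.3]])

```text
clock: 6.77
position: [0.6442, -0.1252, 0.0969]
tcp_rot: [0.237, -3.121, -0.008]
ft_force: [-0.4, -0.5, -0.3]
opening: 0.0597
```

Emit:
move_arm(commands=[[[0,0,40],[0,0,0],0.3],[[0,0,80],[0,0,0],0.3],[[0,20,110],[0,0,0],0.2],[[-16,55,120],[0,0,0.1],0],[[-32,90,120],[0,0,0.15],0]])

```text
clock: 7.18
position: [0.6153, -0.0359, 0.2211]
tcp_rot: [0.473, -3.103, -0.003]
ft_force: [-0.1, 1.5, -0.4]
opening: 0.0852
```

Emit:
move_arm(commands=[[[-16,36,0],[0,0,0.1],0],[[-32,72,0],[0,0,0.2],0],[[-48,108,0],[0,0,0.3],0],[[-64,144,0],[0,0,0.35],0],[[-80,180,0],[0,0,0.35],0]])

```text
clock: 7.6
position: [0.5349, 0.1456, 0.2217]
tcp_rot: [1.009, -2.974, -0.002]
ft_force: [0.5, 0.1, 0.6]
opening: 0.0854
```

```bash
python3 - <<'E'
from h import *
o=get_obs();print(o["position"],o["tcp_rot"],o["clock"])
f=grab_frame("side");im=cv2.cvtColor(f["color"],cv2.COLOR_RGB2BGR)
g=grab_frame("top");it=cv2.cvtColor(g["color"],cv2.COLOR_RGB2BGR)
z=lambda im,x,y,w,h:cv2.convertScaleAbs(cv2.resize(im[y:y+h,x:x+w],(400,500),interpolation=cv2.INTER_CUBIC),alpha=1.5)
cv2.imwrite("pics/a3.png",np.hstack([z(it,290,130,80,100),z(im,330,180,80,100)]))
E
```

```text
[0.53489911 0.14555853 0.22165763] [ 1.00926504e+00 -2.97412587e+00 -2.04632503e-03] 7.6
```

View pics/a3.png

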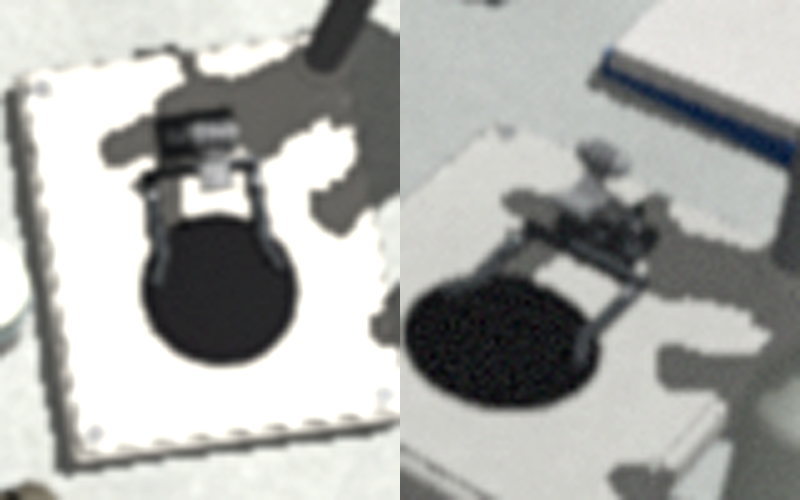

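The clip is up: the bar at side crop (605,155) stands above the pedestal. Next is the chamber tab at about (0.4216, 0.2447).

Emit:
move_arm(commands=[[[-25,22,-10],[0,0,0],0.25],[[-50,44,-40],[0,0,0],0.25],[[-75,66,-75],[0,0,0],0.25],[[-100,88,-110],[0,0,0],0.25],[[-113,99,-140],[0,0,0],0.25]])

```text
clock: 8.12
position: [0.4235, 0.2499, 0.0899]
tcp_rot: [-1.024, 2.967, 0.013]
ft_force: [0.2, 0.7, 0.1]
opening: 0.064
```

Emit:
move_arm(commands=[[[0,0,0],[0,0,0],0.25]])

```text
clock: 8.2
position: [0.4169, 0.2515, 0.0854]
tcp_rot: [1.032, -2.959, -0.013]
ft_force: [-0.7, 0.7, -0.4]
opening: 0.0643
```

```bash
python3 - <<'E'
from h import *
o=get_obs();print(o["position"],o["tcp_rot"],o["opening"])
f=grab_frame("side");im=cv2.cvtColor(f["color"],cv2.COLOR_RGB2BGR)
q=[.466,.2788,.655]
O=np.array([[.07,.025],[.07,-.025],[-.035,-.025],[-.035,-.014],[-.07,-.014],[-.07,.014],[-.035,.014],[-.035,.025]])
x,y,w,h=165,150,80,60
c=cv2.convertScaleAbs(cv2.resize(im[y:y+h,x:x+w],(800,600),interpolation=cv2.INTER_CUBIC),alpha=1.4)
cv2.polylines(c,[((proj(f,place(q,np.c_[O,np.full(8,.01)]))-[x,y]+.5)*10).astype(int)],True,(0,0,255),1)
cv2.imwrite("pics/c1.png",c)
E
```

```text
[0.41691054 0.25153392 0.0853519 ] [ 1.03230164 -2.959211   -0.01296866] 0.06431389055781483
```

View pics/c1.png

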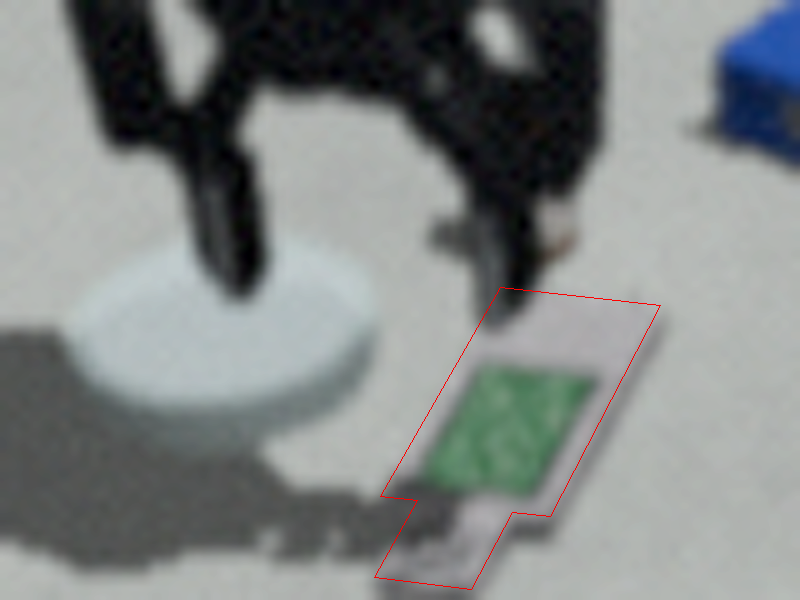

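Emit:
move_arm(commands=[[[0,0,0],[0,0,0],0.25]])

```text
clock: 8.33
position: [0.421, 0.2509, 0.0875]
tcp_rot: [1.032, -2.965, -0.011]
ft_force: [0.4, 0.3, 0.2]
opening: 0.064
```

Emit:
move_arm(commands=[[[1,-6,-10],[-0.006,-0.002,-0.015],0.25],[[1,-6,-30],[-0.006,-0.002,-0.015],0.25],[[1,-6,-55],[-0.006,-0.002,-0.015],0.25],[[1,-6,-75],[-0.006,-0.002,-0.015],0.25],[[1,-6,-75],[-0.006,-0.002,-0.015],0.25]])

```text
clock: 8.75
position: [0.4228, 0.2433, 0.0109]
tcp_rot: [1.005, -2.972, 0.001]
ft_force: [-0.1, -1.5, 0.7]
opening: 0.0641
```

Emit:
move_arm(commands=[[[0,0,0],[0,0,0],0.3]])

```text
clock: 8.83
position: [0.4241, 0.2429, 0.0115]
tcp_rot: [1.004, -2.974, 0.001]
ft_force: [0.2, -0.5, 0.7]
opening: 0.0601
```

Emit:
move_arm(commands=[[[-2,2,-6],[0,0,0],0.3],[[-2,2,-7],[0,0,0],0.4],[[-2,2,-7],[0,0,0],0.5],[[-2,2,-7],[0,0,0],0.6],[[-2,2,-7],[0,0,0],0.7]], newtons=40)

```text
clock: 9.25
position: [0.4225, 0.2452, 0.0053]
tcp_rot: [1.004, -2.975, 0.001]
ft_force: [-1.4, -0.9, 9.5]
opening: 0.0264
```

Emit:
move_arm(commands=[[[0,0,0],[0,0,0],0.8],[[0,0,0],[0,0,0],0.85],[[0,0,0],[0,0,0],0.85]])

```text
clock: 9.5
position: [0.4227, 0.2452, 0.0055]
tcp_rot: [1.004, -2.975, 0.0]
ft_force: [-0.7, 0.1, -0.7]
opening: 0.0262
```

Emit:
move_arm(commands=[[[0,0,3],[0,0,0],0.9],[[0,0,8],[0,0,0],0.9],[[0,0,20],[0,0,0],0.9],[[0,0,45],[0,0,0],0.9],[[0,0,75],[0,0,0],0.9]], newtons=80)

```text
clock: 9.92
position: [0.4213, 0.2444, 0.0803]
tcp_rot: [1.004, -2.972, 0.002]
ft_force: [0.1, 0.5, -1.2]
opening: 0.0244
```

Emit:
move_arm(commands=[[[0,0,10],[0,0,0],0.9],[[0,0,15],[0,0,0],0.9]])

```text
clock: 10.08
position: [0.422, 0.2448, 0.0974]
tcp_rot: [1.004, -2.974, 0.001]
ft_force: [0.2, 0.2, -1.4]
opening: 0.0244
```

```bash
python3 - <<'E'
from h import *
f=grab_frame("side");im=cv2.cvtColor(f["color"],cv2.COLOR_RGB2BGR)
o=get_obs();p=np.array(o["position"]);print(o["position"],o["tcp_rot"],o["ft_force"],o["ft_torque"],o["opening"])
th=.652;q=[p[0]+.056*np.cos(th),p[1]+.056*np.sin(th),th]
O=np.array([[.07,.025],[.07,-.025],[-.035,-.025],[-.035,-.014],[-.07,-.014],[-.07,.014],[-.035,.014],[-.035,.025]])
x,y,w,h=165,120,80,60
c=cv2.convertScaleAbs(cv2.resize(im[y:y+h,x:x+w],(800,600),interpolation=cv2.INTER_CUBIC),alpha=1.4)
cv2.polylines(c,[((proj(f,place(q,np.c_[O,np.full(8,p[2]+.005)]))-[x,y]+.5)*10).astype(int)],True,(0,0,255),1)
cv2.imwrite("pics/c2.png",c)
E
```

```text
[0.42200707 0.24472654 0.09719473] [ 1.00406269e+00 -2.97424629e+00  1.22232243e-03] [ 1.32391999 -0.49185038 -0.98905636] [-0.09463857 -0.00563641 -0.0759404 ] 0.024499562010638205
```

View pics/c2.png

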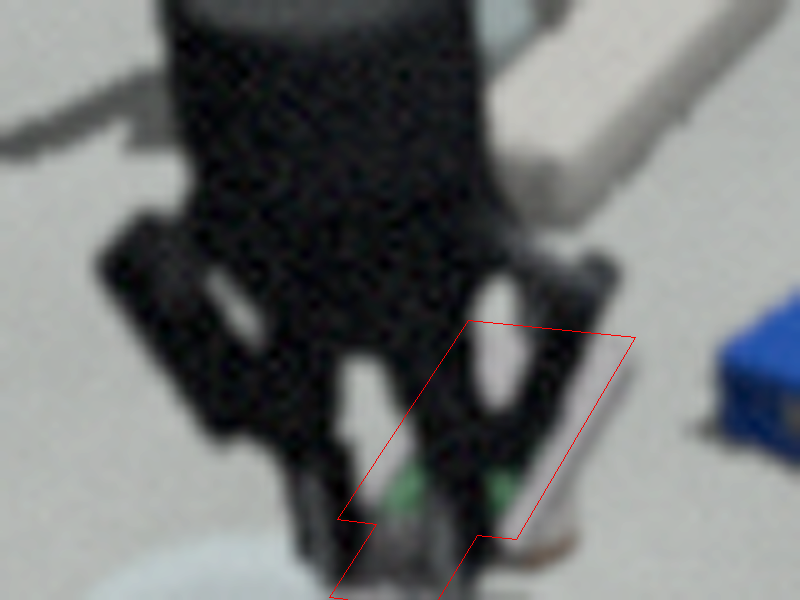

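The chamber is held level, with the overlay parallel to the visible edge (635,340)–(520,540). I lift over the jar and travel to the mouth approach at yaw 0.145.

Emit:
move_arm(commands=[[[0,-20,25],[0,0,-0.04],0.9],[[1,-55,40],[0,0,-0.09],0.9],[[2,-90,43],[0,0,-0.14],0.9],[[4,-125,43],[0,0,-0.19],0.9],[[5,-160,43],[0,0,-0.24],0.9]])

```text
clock: 10.55
position: [0.4265, 0.0832, 0.1398]
tcp_rot: [0.638, -3.073, 0.001]
ft_force: [0.9, 0.8, -1.4]
opening: 0.0245
```

Emit:
move_arm(commands=[[[2,-35,0],[0,0,-0.05],0.9],[[3,-70,0],[0,0,-0.1],0.9],[[5,-105,0],[0,0,-0.15],0.9],[[6,-140,0],[0,0,-0.2],0.9],[[7,-175,0],[0,0,-0.24],0.9]])

```text
clock: 10.97
position: [0.4325, -0.0934, 0.139]
tcp_rot: [0.262, -3.126, -0.0]
ft_force: [-0.9, 0.2, -1.9]
opening: 0.0243
```

Emit:
move_arm(commands=[[[0,-20,0],[0,0,-0.02],0.9],[[0,-45,0],[0,0,-0.02],0.9],[[0,-60,0],[0,0,-0.02],0.9],[[0,-60,0],[0,0,-0.02],0.9]])

```text
clock: 11.3
position: [0.4315, -0.1574, 0.138]
tcp_rot: [0.221, -3.127, 0.002]
ft_force: [-0.4, -1.0, -1.3]
opening: 0.0243
```

Emit:
move_arm(commands=[[[0,0,0],[0,0,0],0.9]])

```text
clock: 11.38
position: [0.4309, -0.1572, 0.1373]
tcp_rot: [0.219, -3.126, 0.0]
ft_force: [-0.1, 0.2, -1.7]
opening: 0.0249
```

Emit:
move_arm(commands=[[[1,0,-25],[0,0,0.005],0.9],[[2,0,-50],[0,0,0.005],0.9],[[3,1,-75],[0,0,0.005],0.9],[[3,1,-90],[0,0,0.005],0.9],[[3,1,-90],[0,0,0.005],0.9]])

```text
clock: 11.8
position: [0.4317, -0.154, 0.0443]
tcp_rot: [0.23, -3.119, -0.004]
ft_force: [0.2, 1.0, -0.8]
opening: 0.0245
```

```bash
python3 - <<'E'
from h import *
ims=[];o=get_obs();print(o["position"],o["tcp_rot"],o["ft_force"])
for n,x,y,w,h in(("top",295,140,64,80),("side",310,190,80,100)):
    f=grab_frame(n);im=cv2.cvtColor(f["color"],cv2.COLOR_RGB2BGR)
    c=cv2.convertScaleAbs(cv2.resize(im[y:y+h,x:x+w],(400,500),interpolation=cv2.INTER_CUBIC),alpha=1.4)
    ims.append(c)
cv2.imwrite("pics/d1.png",np.hstack(ims))
E
```

```text
[ 0.43169078 -0.15399532  0.04433715] [ 0.2297182  -3.11868083 -0.0042127 ] [ 0.23071353  1.02600648 -0.83475506]
```

View pics/d1.png

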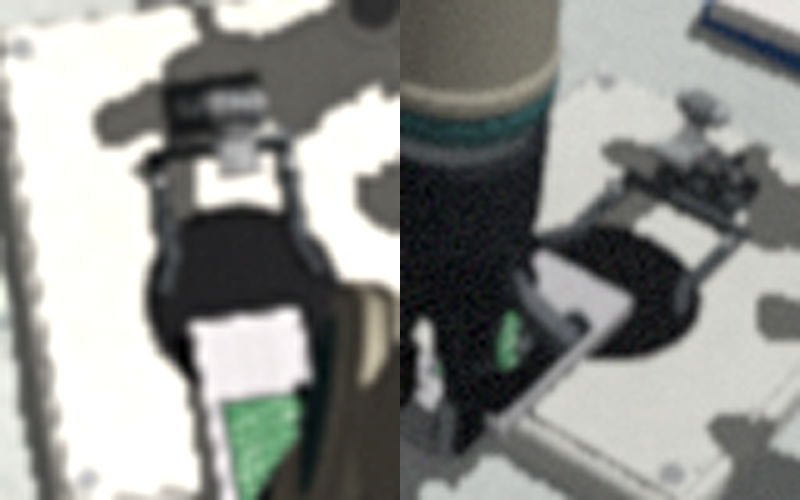

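The nose centre at top crop (247,315) lies on the guide's centre line within about 1–2 mm, and the yaws match. I lower onto the stage with a 1.5 mm shift to -y, then creep in.

Emit:
move_arm(commands=[[[0,0,0],[0,0,0],0.9],[[0,-1,-4],[0,0,0],0.9],[[0,-1,-7],[0,0,0],0.9],[[0,-1,-7],[0,0,0],0.9]])

```text
clock: 12.23
position: [0.4335, -0.1561, 0.04]
tcp_rot: [0.229, -3.124, -0.001]
ft_force: [-0.8, 0.2, -1.6]
opening: 0.0245
```

Emit:
move_arm(commands=[[[0,0,0],[0,0,0],0.9]])

```text
clock: 12.32
position: [0.4336, -0.1562, 0.0402]
tcp_rot: [0.228, -3.124, -0.001]
ft_force: [0.8, -0.4, -1.6]
opening: 0.0249
```

Emit:
move_arm(commands=[[[4,1,-2],[0,0,0],0.9],[[10,1,-3],[0,0,0],0.9],[[18,3,-3],[0,0,0],0.9],[[26,4,-3],[0,0,0],0.9],[[34,5,-3],[0,0,0],0.9]])

```text
clock: 12.73
position: [0.469, -0.1509, 0.0373]
tcp_rot: [0.229, -3.125, -0.001]
ft_force: [-0.1, 0.1, -1.4]
opening: 0.0245
```

Emit:
move_arm(commands=[[[5,1,0],[0,0,0],0.9],[[10,1,0],[0,0,0],0.9],[[15,2,0],[0,0,0],0.9]])

```text
clock: 12.98
position: [0.4846, -0.149, 0.0372]
tcp_rot: [0.229, -3.125, -0.001]
ft_force: [-0.3, -1.0, -1.1]
opening: 0.0247
```

Emit:
move_arm(commands=[[[5,1,0],[0,0,0],0.9],[[10,1,0],[0,0,0],0.9],[[15,2,0],[0,0,0],0.9],[[20,3,0],[0,0,0],0.9]])

```text
clock: 13.32
position: [0.505, -0.146, 0.0372]
tcp_rot: [0.229, -3.125, -0.001]
ft_force: [-0.4, 0.1, -0.1]
opening: 0.0246
```

Emit:
move_arm(commands=[[[2,0,0],[0,0,0],0.9],[[4,1,0],[0,0,0],0.9],[[6,1,0],[0,0,0],0.9]])

```text
clock: 13.57
position: [0.5109, -0.1447, 0.0372]
tcp_rot: [0.229, -3.124, -0.001]
ft_force: [-1.3, 0.2, -0.8]
opening: 0.0245
```

Emit:
move_arm(commands=[[[1,0,0],[0,0,0],0.9],[[2,0,0],[0,0,0],0.9],[[3,0,0],[0,0,0],0.9],[[3,0,0],[0,0,0],0.9]])

```text
clock: 13.9
position: [0.5125, -0.1447, 0.0369]
tcp_rot: [0.228, -3.121, -0.002]
ft_force: [-2.8, 0.6, -0.4]
opening: 0.0247
```

Emit:
move_arm(commands=[[[1,0,0],[0,0,0],0.9],[[2,0,0],[0,0,0],0.9],[[2,0,0],[0,0,0],0.9]])

```text
clock: 14.15
position: [0.5125, -0.1447, 0.0365]
tcp_rot: [0.228, -3.117, -0.003]
ft_force: [-3.6, -0.6, 0.2]
opening: 0.0246
```

It stops at x=0.5125, where the stop is expected (nose estimate 39.7 mm). I seat it down onto the stage and press home gently.

Emit:
move_arm(commands=[[[0,0,-1],[0,0,0],0.9],[[1,0,-2],[0,0,0],0.9],[[2,0,-2],[0,0,0],0.9],[[3,0,-2],[0,0,0],0.9],[[3,0,-2],[0,0,0],0.9]])

```text
clock: 14.57
position: [0.5125, -0.1447, 0.0356]
tcp_rot: [0.227, -3.112, -0.003]
ft_force: [-10.4, 0.4, 17.4]
opening: 0.0244
```

Emit:
move_arm(commands=[[[3,0,-1],[0,0,0],0.9],[[4,0,-1],[0,0,0],0.9],[[4,0,-1],[0,0,0],0.9]])

```text
clock: 14.82
position: [0.5125, -0.1447, 0.0356]
tcp_rot: [0.225, -3.104, -0.005]
ft_force: [-11.0, 1.8, 17.8]
opening: 0.0243
```

Emit:
move_arm(commands=[[[0,0,0],[0,0,0],0.9],[[0,0,0],[0,0,0],0.8],[[0,0,0],[0,0,0],0.6],[[0,0,0],[0,0,0],0.5],[[0,0,0],[0,0,0],0.4]], newtons=20)

```text
clock: 15.23
position: [0.514, -0.1448, 0.0357]
tcp_rot: [0.225, -3.107, -0.004]
ft_force: [-0.0, -1.3, -0.1]
opening: 0.0508
```

Emit:
move_arm(commands=[[[0,0,0],[0,0,0],0.3],[[0,0,5],[0,0,0],0.3],[[0,0,30],[0,0,0],0.3],[[0,0,70],[0,0,0],0.3],[[0,0,110],[0,0,0],0.3]])

```text
clock: 15.65
position: [0.5132, -0.1445, 0.1463]
tcp_rot: [0.226, -3.105, -0.005]
ft_force: [1.0, -0.4, 1.1]
opening: 0.0599
```

Emit:
move_arm(commands=[[[-10,40,20],[0,0,0],0.3],[[-20,80,30],[0,0,0],0.3],[[-30,120,30],[0,0,0],0.3],[[-40,160,30],[0,0,0],0.3],[[-40,190,30],[0,0,0],0.3]])

```text
clock: 16.07
position: [0.4713, 0.048, 0.1772]
tcp_rot: [0.228, -3.104, -0.006]
ft_force: [0.1, -0.2, 0.2]
opening: 0.0595
```

```bash
python3 - <<'E'
from h import *
ims=[];o=get_obs();print(o["position"],o["tcp_rot"],o["ft_force"])
for n,x,y,w,h in(("top",295,140,64,80),("side",310,190,80,100)):
    f=grab_frame(n);im=cv2.cvtColor(f["color"],cv2.COLOR_RGB2BGR)
    c=cv2.convertScaleAbs(cv2.resize(im[y:y+h,x:x+w],(400,500),interpolation=cv2.INTER_CUBIC),alpha=1.4)
    ims.append(c)
cv2.imwrite("pics/d2.png",np.hstack(ims))
E
```

```text
[0.47134386 0.04804757 0.17724892] [ 0.22755816 -3.10441611 -0.00643972] [ 0.0519284  -0.17266291  0.18156847]
```

View pics/d2.png

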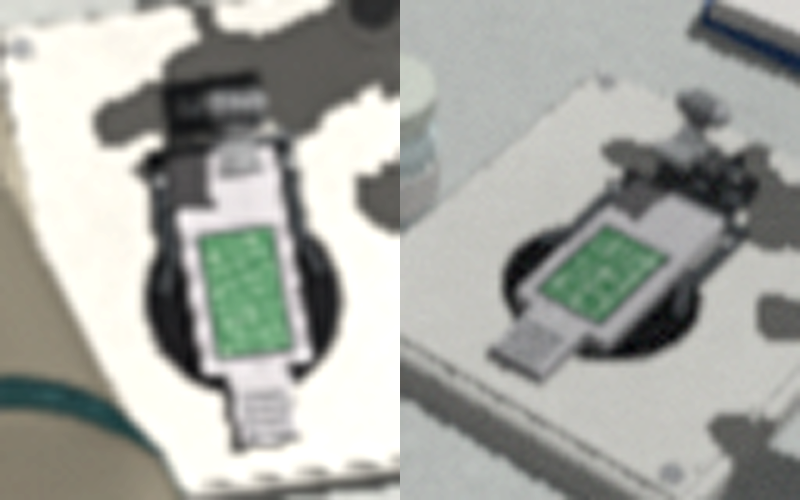

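The pictures show the chamber home: nose at the stop (top crop row 160), centred between the arms, clip still up at side (705,105). My 12 views are used, so I rely on force and pose from here. I re-grip the bar at its recorded up pose.

Emit:
move_arm(commands=[[[25,-25,10],[0,-0.028,0],0.3],[[50,-50,10],[0,-0.028,0],0.3],[[75,-75,10],[0,-0.028,0],0.3],[[100,-100,10],[0,-0.028,0],0.3],[[125,-125,10],[0,-0.028,0],0.3]])

```text
clock: 16.58
position: [0.5992, -0.0745, 0.1877]
tcp_rot: [-0.244, 3.13, 0.007]
ft_force: [0.5, 0.5, -0.9]
opening: 0.0601
```

Emit:
move_arm(commands=[[[25,-24,0],[0,0,0],0.3],[[50,-48,0],[0,0,0],0.3],[[50,-48,0],[0,0,0],0.3],[[50,-48,0],[0,0,0],0.3]])

```text
clock: 16.92
position: [0.6497, -0.1257, 0.1871]
tcp_rot: [-0.237, 3.13, 0.005]
ft_force: [-0.7, -0.1, -0.7]
opening: 0.0596
```

Emit:
move_arm(commands=[[[0,0,0],[0,0,0],0.3]])

```text
clock: 17.0
position: [0.6491, -0.1248, 0.1869]
tcp_rot: [-0.238, 3.131, 0.007]
ft_force: [0.3, 0.8, 0.2]
opening: 0.0601
```

Emit:
move_arm(commands=[[[-3,-1,-25],[0,0,0],0.3],[[-3,-1,-50],[0,0,0],0.3],[[-3,-1,-75],[0,0,0],0.3],[[-3,-1,-95],[0,0,0],0.3],[[-3,-1,-107],[0,0,0],0.3]])

```text
clock: 17.42
position: [0.6439, -0.1242, 0.0778]
tcp_rot: [0.241, -3.13, -0.01]
ft_force: [0.3, 0.4, -0.1]
opening: 0.0598
```

Emit:
move_arm(commands=[[[0,0,0],[0,0,0],0.3]])

```text
clock: 17.5
position: [0.6418, -0.1233, 0.0757]
tcp_rot: [0.242, -3.125, -0.012]
ft_force: [0.3, -1.0, -0.5]
opening: 0.06
```

Emit:
move_arm(commands=[[[4,-2,4],[0,0,0],0.3],[[4,-2,4],[0,0,0],0.3]])

```text
clock: 17.67
position: [0.6473, -0.1251, 0.0814]
tcp_rot: [0.243, -3.128, -0.011]
ft_force: [-0.4, -0.2, 0.5]
opening: 0.0597
```

Emit:
move_arm(commands=[[[0,0,0],[0,0,0],0.3]])

```text
clock: 17.75
position: [0.6485, -0.1253, 0.083]
tcp_rot: [0.243, -3.131, -0.01]
ft_force: [-0.5, 0.5, -0.1]
opening: 0.0602
```

Emit:
move_arm(commands=[[[-2,0,-2],[0,0,0],0.4],[[-2,0,-2],[0,0,0],0.5],[[-2,0,-2],[0,0,0],0.6],[[-2,0,-2],[0,0,0],0.7],[[-2,0,-2],[0,0,0],0.8]], newtons=30)

```text
clock: 18.17
position: [0.6466, -0.1254, 0.0816]
tcp_rot: [0.243, -3.131, -0.01]
ft_force: [-1.6, 0.2, 3.8]
opening: 0.0252
```

Emit:
move_arm(commands=[[[0,0,0],[0,0,0],0.85],[[0,0,0],[0,0,0],0.85]])

```text
clock: 18.33
position: [0.6465, -0.1253, 0.0817]
tcp_rot: [0.243, -3.131, -0.01]
ft_force: [-0.9, -0.3, 2.0]
opening: 0.0249
```

Emit:
move_arm(commands=[[[-3,0,-1],[0,0,0],0.85],[[-6,-1,-3],[0,0,0],0.85],[[-8,-1,-4],[0,0,0],0.85],[[-11,-2,-6],[0,0,0],0.85],[[-14,-2,-9],[0,0,0],0.85]], newtons=40)

```text
clock: 18.75
position: [0.6354, -0.127, 0.075]
tcp_rot: [-0.243, 3.127, 0.009]
ft_force: [0.7, 0.6, 10.2]
opening: 0.0248
```

Emit:
move_arm(commands=[[[0,0,0],[0,0,0],0.85]])

```text
clock: 18.83
position: [0.6364, -0.1268, 0.0755]
tcp_rot: [-0.244, 3.124, 0.008]
ft_force: [3.5, 1.1, 0.0]
opening: 0.0249
```

Emit:
move_arm(commands=[[[-2,0,-1],[0,0,0],0.85],[[-4,-1,-3],[0,0,0],0.85],[[-6,-1,-4],[0,0,0],0.85],[[-8,-1,-6],[0,0,0],0.85],[[-10,-1,-9],[0,0,0],0.85]])

```text
clock: 19.25
position: [0.6258, -0.1283, 0.0669]
tcp_rot: [-0.243, 3.124, 0.008]
ft_force: [0.2, -0.0, 6.0]
opening: 0.025
```

Emit:
move_arm(commands=[[[0,0,0],[0,0,0],0.85]])

```text
clock: 19.33
position: [0.6251, -0.1285, 0.0662]
tcp_rot: [-0.242, 3.125, 0.008]
ft_force: [3.1, 0.9, -1.0]
opening: 0.0248
```

Emit:
move_arm(commands=[[[-1,0,-2],[0,0,0],0.85],[[-2,0,-3],[0,0,0],0.85],[[-2,0,-4],[0,0,0],0.85],[[-3,0,-5],[0,0,0],0.85]])

```text
clock: 19.67
position: [0.6209, -0.129, 0.0607]
tcp_rot: [-0.242, 3.128, 0.007]
ft_force: [-1.6, -1.3, 1.7]
opening: 0.0246
```

Emit:
move_arm(commands=[[[0,0,0],[0,0,0],0.85],[[0,0,0],[0,0,0],0.85]])

```text
clock: 19.83
position: [0.6205, -0.1291, 0.0603]
tcp_rot: [-0.242, 3.129, 0.007]
ft_force: [0.2, -0.6, 0.0]
opening: 0.025
```

Emit:
move_arm(commands=[[[0,0,-1],[0,0,0],0.85],[[0,0,-1],[0,0,0],0.85],[[-1,0,-2],[0,0,0],0.85],[[-1,0,-2],[0,0,0],0.85]])

```text
clock: 20.17
position: [0.6191, -0.1293, 0.0579]
tcp_rot: [-0.242, 3.129, 0.007]
ft_force: [-2.0, -1.2, 1.0]
opening: 0.0247
```

Emit:
move_arm(commands=[[[0,0,0],[0,0,0],0.85]])

```text
clock: 20.25
position: [0.6191, -0.1293, 0.0579]
tcp_rot: [-0.242, 3.129, 0.007]
ft_force: [-1.5, -0.4, 1.0]
opening: 0.0247
```

Emit:
move_arm(commands=[[[0,0,-1],[0,0,0],0.85],[[0,0,-1],[0,0,0],0.85],[[-1,0,-2],[0,0,0],0.85],[[-1,0,-2],[0,0,0],0.85]])

```text
clock: 20.58
position: [0.6184, -0.1294, 0.0561]
tcp_rot: [-0.242, 3.128, 0.007]
ft_force: [-0.7, -1.2, 1.4]
opening: 0.0245
```

```bash
python3 - <<'E'
from h import *
for i in range(4):
    f=grab_frame("side"); o=get_obs(); print(o["position"].round(4),o["ft_force"].round(1),o["ft_torque"].round(2),round(o["opening"],4))
E
```

```text
[ 0.6184 -0.1294  0.0561] [-1.1 -1.2  2.6] [-0.26  0.09 -0.04] 0.0246
[ 0.6184 -0.1294  0.0561] [-1.4 -1.   1.6] [-0.21  0.11 -0.06] 0.0253
[ 0.6184 -0.1294  0.0561] [-1.4 -2.2  2.6] [-0.25  0.14 -0.01] 0.0249
[ 0.6184 -0.1294  0.0561] [-1.3 -1.3  2.8] [-0.28  0.07 -0.02] 0.0249
```

Emit:
move_arm(commands=[[[0,0,-1],[0,0,0],0.85],[[0,0,-2],[0,0,0],0.85],[[0,0,-2],[0,0,0],0.85],[[0,0,-2],[0,0,0],0.85]])

```text
clock: 21.12
position: [0.6187, -0.1294, 0.0553]
tcp_rot: [-0.241, 3.128, 0.007]
ft_force: [-3.3, 0.1, 10.0]
opening: 0.0248
```

```bash
python3 - <<'E'
from h import *
f=grab_frame("side"); o=get_obs(); print(o["position"].round(4),o["ft_force"].round(1),o["ft_torque"].round(2),round(o["opening"],4))
for d in silhouettes("side","clip"): print(d["confidence"],d["extent"],[v.mean() for v in np.nonzero(d["region"])])
cv2.imwrite("pics/e1.png",cv2.cvtColor(f["color"],cv2.COLOR_RGB2BGR))
for th in(0,.1,.215,.3,.4,.6):
    b=place([.598,-.1324,.145],[(.06-.0432*np.cos(.234+th),0,.052+.0432*np.sin(.234+th))]);print(th,b,proj(f,b))
E
```

```text
[ 0.6187 -0.1294  0.0553] [-3.2 -0.2  9.9] [-0.26  0.57 -0.07] 0.0246
0.45 [360.3, 218.6, 4.6, 18.1] [np.float64(228.52884615384616), np.float64(361.8076923076923)]
0 [[ 0.61578869 -0.12980241  0.0620168 ]] [[362.48939584 226.98633742]]
0.1 [[ 0.61698594 -0.12962758  0.06616202]] [[362.9754024  225.40613531]]
0.215 [[ 0.61886068 -0.12935382  0.0707516 ]] [[363.64116298 223.53171803]]
0.3 [[ 0.62057497 -0.12910349  0.07398796]] [[364.20165892 222.12208688]]
0.4 [[ 0.62293089 -0.12875947  0.07759048]] [[364.92905623 220.45429549]]
0.6 [[ 0.62864808 -0.12792462  0.083995  ]] [[366.57302566 217.1595894 ]]
```

The force rises sharply to 10 N at x=0.6187, the arc's predicted x for 0.215. The foot rests on the chamber, so I release while still lightly pressed, then withdraw upward.

Emit:
move_arm(commands=[[[0,0,-1],[0,0,0],0.8],[[0,0,-1],[0,0,0],0.65],[[0,0,-1],[0,0,0],0.5],[[0,0,0],[0,0,0],0.4],[[0,0,0],[0,0,0],0.3]], newtons=20)

```text
clock: 21.63
position: [0.6188, -0.129, 0.0551]
tcp_rot: [-0.242, 3.128, 0.007]
ft_force: [0.4, 0.1, 0.2]
opening: 0.0599
```

Emit:
move_arm(commands=[[[0,0,5],[0,0,0],0.25],[[0,0,25],[0,0,0],0.2],[[0,0,60],[0,0,0],0.2],[[0,0,95],[0,0,0],0.2],[[0,0,130],[0,0,0],0.2]])

```text
clock: 22.05
position: [0.6185, -0.1288, 0.1864]
tcp_rot: [-0.242, 3.129, 0.008]
ft_force: [0.6, 0.1, 0.3]
opening: 0.0685
```

Emit:
move_arm(commands=[[[-20,35,10],[0,0,0],0.2],[[-40,70,10],[0,0,0],0.2],[[-60,105,10],[0,0,0],0.2],[[-80,140,10],[0,0,0],0.2],[[-100,175,10],[0,0,0],0.2]])

```text
clock: 22.47
position: [0.5174, 0.0477, 0.197]
tcp_rot: [-0.242, 3.128, 0.008]
ft_force: [0.4, 0.9, -1.4]
opening: 0.0686
```

Emit:
move_arm(commands=[[[-15,35,0],[0,0,0],0.2],[[-30,70,0],[0,0,0],0.2],[[-30,70,0],[0,0,0],0.2]])

```text
clock: 22.72
position: [0.4837, 0.1267, 0.1975]
tcp_rot: [-0.261, 3.127, 0.017]
ft_force: [-0.8, 0.1, -0.3]
opening: 0.0684
```

```bash
python3 - <<'E'
from h import *
o=get_obs(); print(o["position"].round(4),o["clock"])
O=np.array([[.07,.025],[.07,-.025],[-.035,-.025],[-.035,-.014],[-.07,-.014],[-.07,.014],[-.035,.014],[-.035,.025]])
A={n:cv2.imread(f"pics/{n}0.png") for n in("top","side")}
for n in("top","side"):
    f=grab_frame(n); im=cv2.cvtColor(f["color"],cv2.COLOR_RGB2BGR); cv2.imwrite(f"pics/f_{n}.png",im)
    hsv=cv2.cvtColor(im,cv2.COLOR_BGR2HSV); g=((hsv[...,0]>45)&(hsv[...,0]<80)&(hsv[...,1]>90)&(np.arange(560)>280)).astype(np.uint8)
    r,c=np.nonzero(g); print(n,"green centre",c.mean(),r.mean(),len(r))
    for k in("clip","chamber","wash_bottle","sample_jar","petri_dish","stain_bottle","slide_mailer","forceps","tally_counter"):
        for d in silhouettes(n,k)[:2]:
            if d["confidence"]>.4: print(" ",k,round(d["confidence"],2),[round(v,1) for v in d["extent"]])
    for th in(0,.215,1.):
        b=place([.598,-.1324,.145],[(.06-.0432*np.cos(.234+th),0,.052+.0432*np.sin(.234+th))]);print("  bar",th,proj(f,b).round(1))
E
```

```text
[0.4837 0.1267 0.1975] 22.7167
top green centre 345.21875 179.09375 32
  clip 0.55 [328.5, 158.7, 12.2, 13.0]
  chamber 0.76 [113.6, 290.4, 49.5, 26.1]
  chamber 0.56 [323.2, 164.9, 24.2, 50.1]
  wash_bottle 0.69 [373.0, 169.3, 29.5, 27.8]
  sample_jar 0.9 [272.4, 179.8, 25.8, 24.2]
  petri_dish 0.78 [142.6, 216.5, 33.8, 33.8]
  stain_bottle 0.65 [143.3, 216.8, 32.7, 30.2]
  stain_bottle 0.46 [154.6, 194.2, 16.3, 14.2]
  slide_mailer 0.55 [212.9, 131.4, 20.2, 15.1]
  forceps 0.75 [148.8, 133.4, 41.0, 40.4]
  forceps 0.67 [323.8, 154.9, 13.1, 19.2]
  bar 0 [[332.  168.7]]
  bar 0.215 [[332.3 166.8]]
  bar 1.0 [[331.9 156.3]]
side green centre 420.97391304347826 192.6 115
  clip 0.46 [358.7, 220.8, 17.5, 14.7]
  clip 0.42 [330.3, 226.8, 45.1, 40.7]
  chamber 0.77 [100.6, 190.6, 24.2, 31.8]
  chamber 0.69 [331.4, 227.0, 42.6, 40.2]
  wash_bottle 0.77 [391.2, 231.6, 32.6, 72.5]
  sample_jar 0.56 [291.8, 205.0, 27.3, 31.5]
  petri_dish 0.88 [173.0, 174.1, 29.9, 20.4]
  stain_bottle 0.67 [210.0, 156.0, 15.0, 22.2]
  slide_mailer 0.83 [286.8, 167.3, 26.9, 13.9]
  forceps 0.62 [254.9, 292.2, 61.7, 14.5]
  forceps 0.44 [293.9, 115.1, 243.6, 184.7]
  tally_counter 0.58 [236.1, 235.0, 24.4, 25.7]
  bar 0 [[362.5 227. ]]
  bar 0.215 [[363.6 223.5]]
  bar 1.0 [[370.4 211.2]]
```

```bash
python3 - <<'E'
from h import *
d=cv2.imread("pics/d2.png")
for i,(n,x,y,w,h,roi) in enumerate((("top",295,140,64,80,(195,225,115,225)),("side",310,190,80,100,(80,220,200,170)))):
    im=cv2.imread(f"pics/f_{n}.png"); c=cv2.convertScaleAbs(cv2.resize(im[y:y+h,x:x+w],(400,500),interpolation=cv2.INTER_CUBIC),alpha=1.4)
    X,Y,W,H=roi; t=d[Y:Y+H,400*i+X:400*i+X+W]
    r=cv2.matchTemplate(c,t,cv2.TM_CCOEFF_NORMED); _,v,_,l=cv2.minMaxLoc(r); print(n,"shift crop px",l[0]-X,l[1]-Y,"px/px",400/w,v)
    a=cv2.imread(f"pics/{n}0.png"); df=cv2.GaussianBlur(cv2.absdiff(a,im),(3,3),0).max(2)>28
    nn,_,st,ce=cv2.connectedComponentsWithStats(df.astype(np.uint8))
    print([(s[:4].tolist(),int(s[4])) for s in st[1:] if s[4]>15])
E
```

```text
top shift crop px 0 0 px/px 6.25 0.9996417760848999
[([0, 136, 328, 284], 33490), ([329, 159, 10, 8], 35), ([321, 164, 25, 49], 712), ([269, 368, 61, 52], 672), ([234, 380, 13, 7], 64), ([229, 395, 85, 25], 1107), ([189, 403, 35, 17], 431), ([309, 415, 6, 5], 23)]
side shift crop px 0 0 px/px 5.0 0.988749623298645
[([0, 0, 90, 111], 4654), ([234, 0, 39, 61], 1016), ([214, 4, 5, 6], 18), ([6, 41, 16, 49], 306), ([236, 67, 22, 10], 138), ([5, 68, 235, 199], 8177), ([0, 73, 4, 22], 62), ([226, 73, 52, 87], 2404), ([64, 101, 6, 6], 16), ([0, 127, 25, 79], 912), ([42, 172, 10, 23], 172), ([33, 175, 8, 17], 113), ([36, 201, 8, 7], 45), ([0, 203, 34, 30], 272), ([333, 230, 34, 31], 659), ([365, 230, 10, 7], 35), ([76, 236, 3, 8], 18), ([327, 257, 12, 10], 70), ([68, 259, 21, 29], 149), ([0, 266, 12, 15], 91), ([5, 267, 54, 21], 359), ([62, 269, 8, 10], 41), ([0, 298, 11, 26], 166), ([0, 345, 20, 29], 325), ([23, 367, 13, 6], 42)]
```

The chamber has not moved since it was seated, the clip is down, and the bystanders around the scope are unchanged. I hand in.

```bash
python3 -c "
from plant import *
print(finish_job())"
```

```text
the job is handed in; nothing more can be done
None
```

I raised the clip until it stayed up, slid the silver chamber in plain end first, lowered the clip onto it and let go. The job was handed in at about 23 s of the 64 s.

- **Clip raised:** I released it at its upper stop, and later pictures showed it still up.
- **Chamber home:** The nose stopped within about 0.5 mm of where I expected the back stop, with 10–11 N against it. The chamber lay flat on the stage, and the pictures showed it centred between the guide arms.
- **Clip lowered:** I kept hold of the bar all the way down its arc until the foot pressed the chamber with about 10 N, then released it with no gap left.
- **Last checks:**
  - Image matching found the chamber unmoved while the clip came down.
  - The networks found the clip down.
  - The wash bottle, jar, dish, stain bottle, mailer and forceps were within a few pixels of their first positions in the side view.

**Less certain:**
- The gripper ended about 4 mm lower than the arc predicted when the clip touched the chamber, probably because the bar slipped a little in the fingers.
- I had used all 12 picture views by then, so the final state was checked only by numbers.
- I did not check the slide box or the tally counter against their first positions. The arm also hid part of the table in the last pictures.

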